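Clamp a casting in the leaf drill jig

ROBOT

A 6-joint arm with a two-finger parallel gripper is mounted at the origin on a cart in front of the work surface, level with it; the furniture and walls round the work are solid. World frame = base frame: x ahead of the robot, y to its left, z up, the work surface at z = 0. Lengths are in m, angles in degrees, forces in N, time in s.
With the tool pointing down it reaches from about 0.225 to 0.875 m from the base axis. Payload 3.4 kg.
Tool frame: the origin (TCP) lies midway between the tips of the shut fingers; the grasp point (between the pads) lies 19 mm behind it; z points along the fingers, y is the line along which they close (so a half turn about z gives the same grasp; the last joint's range is limited). The gripper opens to 85 mm and grips with 20 to 120 N. Pads are 22 mm wide; open, the fingers measure 114 mm over their backs; the gripper's body (76 mm by 85 mm) begins 54 mm behind the grasp point. The pads swing forward as they close: fully open they stand 13 mm farther back than shut.
Start: joints at [64.171, 15.808, 86.224, -0, 77.962, -6.933], TCP at [0.186, 0.544, 0.231] pointing down, gripper open.
Joint ranges: [-165.64, 165.64], [-43.16, 119.46], [12.63, 154.43], [-67.54, 247.53], [6.08, 155.33], [-154.97, 154.97]. Speed limits (degrees/s): [147.25, 147.25, 180, 180, 180, 180].

INTERFACE

Orientations are given as a 3x3 rotation matrix whose columns are the frame's x, y, z axes.
In Python, from rig import bot, eyes gives the robot as it stands.
- The arm moves only by the tool arm_command, never from a script. Its argument "commands" is a list that holds one entry, the list of rows, each a list of 6 numbers: the shift along the tool's x, y, z in m, then the turn, a rotation vector about the tool's x, y, z in rad. A call has 1 to 5 rows; each row is the pose to reach, as a shift and turn from the pose commanded when the call began, along the tool's axes at that moment; what a row does not reach only later rows make up. A row lasts 1/8 s, in which the tool goes at most 62.5 mm and 10.7 degrees, less where a joint would pass 70% of its speed; a pose out of reach is approached as far as the arm can. A call with a gripper value outside its range is refused whole. "gripper" is the opening, from -1 (shut) to 1 (fully open), set as the call begins (left out, the last holds). The fingers move at their own pace and stop on an object; the grip force is fixed at half the most. Time passes only in rows, so rows that repeat a pose let the fingers close. It gives the time, the measured TCP pose, the force, the opening and the grip force at its end, in the units of the state.
- bot.read_state(): the state, without advancing time (a new reading comes with each control period).
- eyes.get_image(name): name is "scene" or "top" or "wrist"; returns a dict with "frame" (480x640x3 uint8, red, green, blue), "range_z" (480x640 float32, m along the optical axis (not along the pixel's ray), 0 where there is no reading), "fx", "fy", "cx", "cy" (pixels), "xyz" and "attitude" of the camera in the world. Camera axes: x right, y up, looking along -z (the intrinsics and any distortion apply to the point x, -y, -z); pixel columns grow to the right and rows downward; lengths in m; the calibration is good to about 2 mm. A picture is of the moment at which its call begins.
- bot.hand_in(): hands the job in; it is judged then, once.
The state is a dict: "time_s": time; "joints": joint angles; "joint_velocities": joint speeds; "effort": joint torques, N m; "ee_pos": TCP position; "tcp_rot": TCP orientation; "ft_force": force on the tool from outside, world axes, zero at the start; "torque": the same for the moment, N m; "grip_width": finger opening in m; "gripper_force": force on a finger pad.
Only numpy, scipy, OpenCV 4.12 (cv2) and the standard library are available. Lean on these libraries where they do the work, as an engineer would, in place of code of your own. Each camera call takes 0.05 s, during which the arm holds its last target. There are 200 camera calls.

TASK

Get the leaf drill jig ready for drilling: close its hinged leaf flat over the casting, swing the bolt upright into the slot at the leaf's free end, then screw the wing nut clockwise down onto the leaf until it stops. The drill bushes stand close to the nut, so it can only be worked round in short arcs, wing by wing. Leave the casting in its nest and the other things on the bench where they lie.

Things in the scene. Friction and masses are not known exactly. Their poses are not given: they have to be found in the camera images.
- jig: Leaf drill jig, dark steel, fixed to the bench: base plate 196 x 176 x 16 mm plus a tongue under the bolt. Origin: bench level under the middle of the nest; z up; +y of its frame points to the leaf's hinge, -y to the swing bolt, x along the hinge axis. The casting lies in its nest between eight upright pins.
- leaf (a joint): Hinge of the leaf, a bare aluminium plate 12 mm thick, 100 mm wide. 0 = shut, lying level on the casting with its upper face 75.5 mm above the bench; grows as the free end lifts (starts 1.25 to 1.75, stop at 1.85; past 1.57 it leans outward over the hinge). Stiff: stays where it is left; about 6 N near the free end moves it.
- leaf_hinge (a point): On the leaf's hinge axis, mid-width, 69.5 mm above the bench, at y = +88 mm of the jig. The leaf's upper face is 6 mm to the outer side of this axis.
- leaf_edge (a point): Moves with the leaf: on the upper (outer) face of the leaf, mid-width, 152 mm from the hinge axis, at the closed end of the slot. Beyond it two round-ended tines 36 mm long and 16 mm wide flank the open slot, 16 mm wide, for the bolt. Two low drill bushes (16 mm high) stand nearer the hinge, 104 mm from here, 30 mm either side.
- swing_bolt (a joint): Pivot of the swing bolt. 0 = upright in the slot (against its stop); grows as it leans outward to -y of the jig (starts 0.7 to 1.0). Stiff: stays where it is left; about 3 to 5 N at its tip moves it, so do not lean on it while turning the nut.
- bolt_pivot (a point): On the swing bolt's pivot axis (parallel to the jig's x), 26 mm above the bench, at x = 0, y = -78 mm of the jig.
- bolt_tip (a point): Top end of the threaded bolt, 12 mm thick, 91.5 mm from its pivot; upright it stands 117.5 mm above the bench, 42 mm above the shut leaf's upper face.
- nut_seat (a point): Fixed in the jig: where the bolt's axis, when upright, meets the shut leaf's upper face (75.5 mm above the bench). The leaf's two tall steel drill bushes (20 mm across, 28 mm high above the leaf) then stand at x = +30 and -30 mm, y = +37.5 mm from it (jig axes), 48 mm from the bolt's axis.
- wing_nut (a joint): Turn of the wing nut on the bolt in radians: grows clockwise seen from above (right-hand thread, 3 mm a turn downward); 6.6 = stopped, flange down on the shut leaf; starts 0 to 1.9. About 1.5 N at a wing turns it; it stays where left. With the bolt upright, wing_a lies at the angle minus this value from the jig's +x axis.
- wing_a (a point): On the steel wing nut, at the outer end of one of its two wings (31 mm from the bolt's axis), at mid-height of the wing, 17 mm above the underside of the nut's flange. Wings: 6 mm thick, 64 mm across both, from 8 to 26 mm above the underside of the flange, which is 30 mm across; hub 24 mm across, 15 mm high. Turning, the wings clear the bushes by about 6 mm.
- wing_b (a point): The same point on the other wing.
- casting: Light-alloy ring bracket 164 x 121 x 47 mm lying in the jig's nest; origin under its middle.
- screwdriver: Bystander: screwdriver lying on the bench, 27 x 210 mm.
- air_pen: Bystander: pencil grinder lying on the bench, 19 x 179 mm.
- scraper: Bystander: wood-handled scraper lying on the bench, 21 x 163 mm.

How it is judged (in metres and radians):
On the way, in this order (a step that is already met when the one before it is completed fails the run):
1. the leaf is shut over the casting (value of joint leaf below 0.04 rad and value of joint swing_bolt above 0.2 rad), for 0.2 s.
2. the bolt stands upright in the slot of the shut leaf, its nut not yet down (value of joint leaf below 0.04 rad and value of joint swing_bolt below 0.06 rad and value of joint wing_nut below 5.5 rad), for 0.2 s.
At the end, for the whole second after the job is handed in: Leaf shut (joint under 0.04 rad), bolt upright in the slot (under 0.06 rad), wing nut screwed down and still (joint above 6.35 of 6.6 rad), casting flat in its nest (within 8 mm) (value of joint leaf below 0.04 rad and value of joint swing_bolt below 0.06 rad and value of joint wing_nut above 6.35 rad and velocity of joint wing_nut below 0.1 rad/s and horizontal distance between casting and jig below 0.008 m and angle between casting's own z axis and vertical below 0.05 rad); the robot touches nothing.
It fails at once if a thing lying about on the bench is shifted more than 30 mm (distance of any of screwdriver, air_pen, scraper from where it was at the start of the episode above 0.03 m).
It also fails if it takes over 67 s, if anything falls off the work surface, if the arm or the gripper's body presses on something with over 40 N, if the wrist force passes 120 N, or if a joint passes its speed limit or range.

## Working session

There is one attempt and no reset: what is moved stays moved. The work goes in short steps, Python scripts to look and compute and a tool call to move; the robot and the scene stay as the last step left them, time stands still between calls to the robot, and variables do not carry over. Pictures are saved under pics/ and viewed, at most 10 in all, crops included, and the job is handed in when it is done.

Besides the shell and the picture viewer there is one more tool, called after "Call:" as name([rows], argument=value, ...), one row to a line, values as JSON. arm_command: Moves the arm, as the interface text tells. Its arguments: {"type":"object","properties":{"commands":{"type":"array","items":{"type":"array","items":{"type":"array","items":{"type":"number"}}}},"gripper":{"type":"number"}},"required":["commands"]}

```bash
ls; mkdir -p pics; cat > h.py <<'E'
import numpy as np, cv2
from rig import bot, eyes
def snap(n,f=None):
    d=eyes.get_image(n)
    if f: cv2.imwrite('pics/'+f,cv2.cvtColor(d['frame'],cv2.COLOR_RGB2BGR))
    np.savez('/tmp/%s.npz'%(f or n),**{k:np.array(v) for k,v in d.items()})
    return d
def cloud(d):
    z=np.array(d['range_z']);v,u=np.mgrid[:480,:640]
    p=np.stack([(u-d['cx'])/d['fx']*z,-(v-d['cy'])/d['fy']*z,-z],-1)
    return p@np.array(d['attitude']).T+np.array(d['xyz'])
def load(f): return dict(np.load('/tmp/%s.npz'%f))
E
python3 - <<'E'
from h import *
a=snap('scene','s1.png');b=snap('top','t1.png')
for d in(a,b):print(d['xyz'],np.round(d['attitude'],3).tolist(),d['fx'],d['cx'],d.keys())
s=bot.read_state();print(s['time_s'],s['ee_pos'],s['tcp_rot'])
E
```

```text
pics
[0.17478006 0.45639557 0.74401719] [[-0.702, 0.514, -0.493], [-0.712, -0.502, 0.491], [0.005, 0.696, 0.718]] 481.3598127335021 315.1007607676499 dict_keys(['frame', 'range_z', 'fx', 'fy', 'cx', 'cy', 'xyz', 'attitude'])
[ 0.50666048 -0.00181651  1.02824765] [[0.018, 0.994, -0.104], [-0.999, 0.015, -0.031], [-0.029, 0.105, 0.994]] 505.06404824933264 322.30072209574337 dict_keys(['frame', 'range_z', 'fx', 'fy', 'cx', 'cy', 'xyz', 'attitude'])
0.1 [0.18601034 0.54358535 0.23053042] [[-9.46113828e-01  3.23833451e-01 -7.21008868e-04]
 [ 3.23834190e-01  9.46112692e-01 -1.48063667e-03]
 [ 2.02675960e-04 -1.63433815e-03 -9.99998644e-01]]
```

View pics/s1.png

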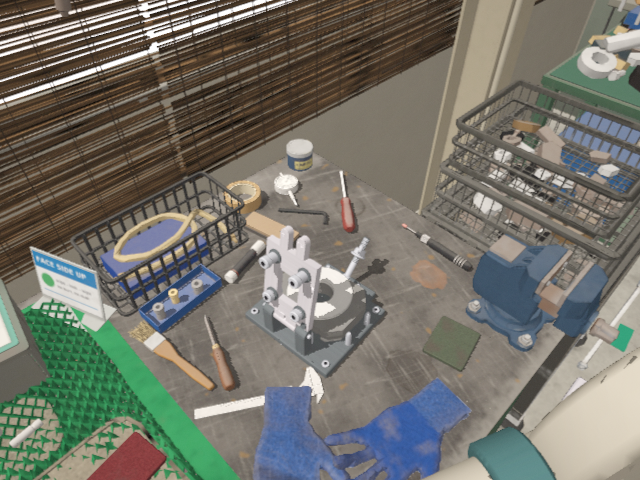

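View pics/t1.png

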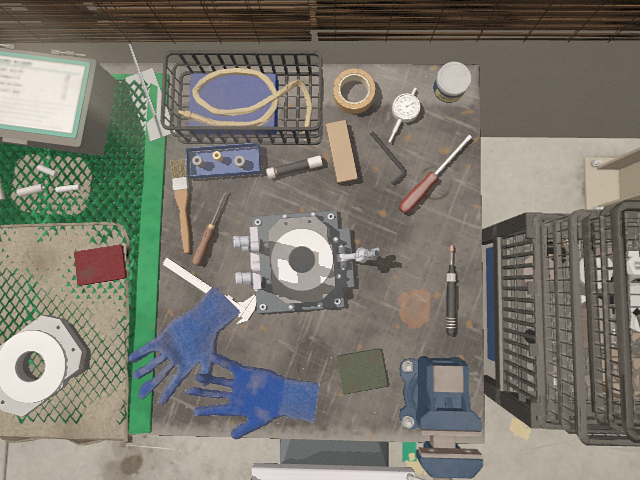

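The scene view shows the jig mid-frame with the leaf up (about 290,275) and the bolt leaning at (358,255). In the top view the jig is centred near (300,262), hinge to the left (world +y), bolt tip near (375,255).

```bash
python3 - <<'E'
from h import *
A=[]
for f in('t1.png','s1.png'):
    d=load(f);p=cloud(d)
    c0=np.array([0.46,0.03]) if 0 else p[262,300,:2]
    if f[0]=='t': C=c0;print('C',C)
    q=p.reshape(-1,3);q=q[(d['range_z'].ravel()>0)&(np.abs(q[:,0]-C[0])<.18)&(np.abs(q[:,1]-C[1])<.25)]
    m=(q[:,2]>.008)&(q[:,2]<.022)&(np.hypot(*(q[:,:2]-C).T)<.15)
    # raster and take biggest blob
    g=((q[m][:,:2]-C+.2)*500).astype(int);im=np.zeros((200,200),np.uint8);im[g[:,1],g[:,0]]=255
    im=cv2.morphologyEx(im,cv2.MORPH_CLOSE,np.ones((5,5)));im=cv2.morphologyEx(im,cv2.MORPH_OPEN,np.ones((9,9)))
    n,l,s,_=cv2.connectedComponentsWithStats(im);k=1+s[1:,4].argmax()
    pts=np.argwhere(l==k)[:,::-1].astype(np.float32)/500-.2+C+.001
    print(f,cv2.minAreaRect(pts.astype(np.float32)),s[k],np.median(q[m][:,2]))
    print('bench z',np.median(q[(np.abs(q[:,2])<.008)][:,2]))
    h=q[q[:,2]>.075];print('high pts',len(h),h.min(0),h.max(0))
    A.append(h)
t=load('t1.png')['frame'];c=cv2.resize(t[195:330,215:415],None,fx=4,fy=4,interpolation=cv2.INTER_CUBIC)
cv2.imwrite('pics/t1c.png',c[:,:,::-1])
s=load('s1.png')['frame'];c=cv2.resize(s[220:375,235:405],None,fx=3.8,fy=3.8,interpolation=cv2.INTER_CUBIC)
cv2.imwrite('pics/s1c.png',c[:,:,::-1])
E
```

```text
C [0.55274067 0.07322016]
t1.png ((0.5015678405761719, -0.006809715181589127), (0.04584624618291855, 0.09439993649721146), 68.8387451171875) [ 55  46  40  31 716] 0.017328315986341547
bench z 0.0014378662184577617
high pts 1283 [ 0.37274151 -0.17639727  0.07500129] [0.59890211 0.17027289 0.25964332]
s1.png ((0.4787406921386719, 0.07222016155719757), (0.17600001394748688, 0.057999998331069946), 90.0) [  48   55   30   89 1599] 0.015302878530341735
bench z -0.0004935909207788303
high pts 4404 [ 0.37291111 -0.17021032  0.07500845] [0.59990642 0.17209831 0.25591767]
```

View pics/t1c.png

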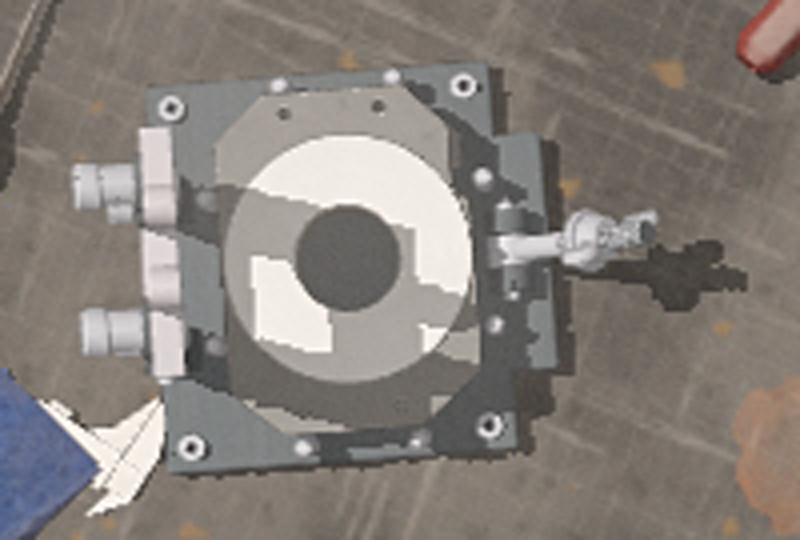

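View pics/s1c.png

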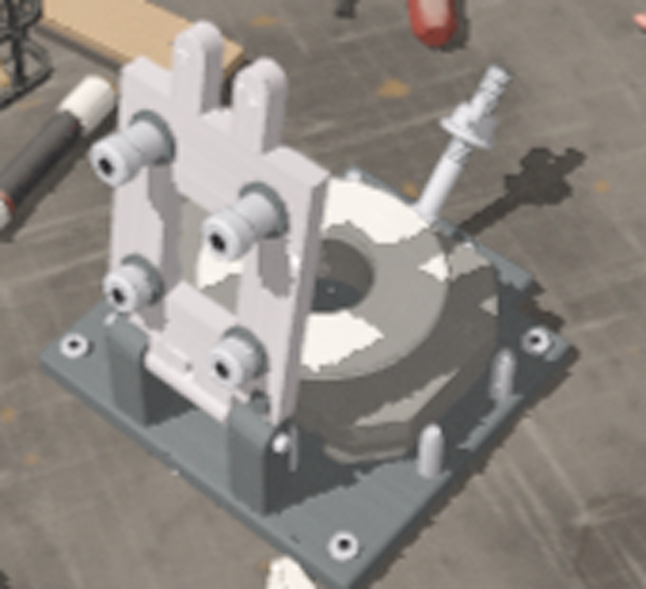

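The top crop shows plate corners (150,88),(490,65),(517,445),(168,473), nest screws (171,108),(463,85),(490,425),(191,447), leaf near vertical at the left, bolt pivot about (515,245), tip about (645,228). The scene crop shows screws at (73,346),(538,341),(344,545), tine tops at (200,40),(262,75), bolt tip (495,75).

```bash
cat >> h.py <<'E'
def ray(d,u,v):
    r=np.array([(u-d['cx'])/d['fx'],-(v-d['cy'])/d['fy'],-1.])@np.array(d['attitude']).T
    return np.array(d['xyz']),r/np.linalg.norm(r)
def onz(d,u,v,z):
    o,r=ray(d,u,v);return o+r*(z-o[2])/r[2]
def proj(d,P):
    c=(np.atleast_2d(P)-d['xyz'])@np.array(d['attitude']);return np.c_[d['cx']-d['fx']*c[:,0]/c[:,2],d['cy']+d['fy']*c[:,1]/c[:,2]]
def tri(*L):
    M=np.zeros((3,3));b=np.zeros(3)
    for o,r in L:
        I=np.eye(3)-np.outer(r,r);M+=I;b+=I@o
    x=np.linalg.solve(M,b);return x,[np.linalg.norm((np.eye(3)-np.outer(r,r))@(x-o)) for o,r in L]
E
python3 - <<'E'
from h import *
t=load('t1.png');s=load('s1.png')
T=lambda u,v:(u/4+215-.4,v/4+195-.4)
S=lambda u,v:(u/3.8+235-.4,v/3.8+220-.4)
co=np.array([onz(t,*T(*p),.016) for p in[(150,88),(490,65),(517,445),(168,473)]])
sc=np.array([onz(t,*T(*p),.018) for p in[(171,108),(463,85),(490,425),(191,447)]])
for c in(co,sc):
    print(c.round(4).tolist(),c.mean(0),[np.linalg.norm(c[i]-c[i-1]).round(4) for i in range(4)])
    # yaw: jig +y dir = from right to left (hinge)
    y=c[0]+c[3]-c[1]-c[2];x=c[0]+c[1]-c[2]-c[3];print('y dir deg',np.degrees(np.arctan2(y[1],y[0])),'x',np.degrees(np.arctan2(x[1],x[0])))
print('screw tri (far-left?), near')
for a,b in[((171,108),(73,346)),((463,85),(538,341)),((191,447),(344,545)),((490,425),(538,341)),((645,228),(495,75)),((157,133),(200,40))]:
    print(a,b,tri(ray(t,*T(*a)),ray(s,*S(*b))))
print('scene screws z18',[onz(s,*S(*p),.018).round(4).tolist() for p in[(73,346),(538,341),(344,545)]])
for n,d,g in(('tip top',t,T(640,228)),('tip sc',s,S(495,78)),('pivot',t,T(515,245))):
    p=cloud(d);u,v=np.round(g).astype(int);print(n,p[v-1:v+2,u-1:u+2].reshape(-1,3).round(3)[[1,3,4,5]].tolist())
E
```

```text
[[0.6433, 0.1728, 0.016], [0.6575, 0.0005, 0.016], [0.4673, -0.0158, 0.016], [0.4502, 0.1575, 0.016]] [0.55457235 0.07874356 0.016     ] [np.float64(0.1937), np.float64(0.173), np.float64(0.1908), np.float64(0.1741)]
y dir deg 95.17928670860731 x 4.713216010897947
[[0.633, 0.1615, 0.018], [0.6468, 0.0139, 0.018], [0.477, -0.0023, 0.018], [0.4633, 0.1461, 0.018]] [0.55500834 0.07980464 0.018     ] [np.float64(0.1703), np.float64(0.1482), np.float64(0.1706), np.float64(0.149)]
y dir deg 95.30902254199674 x 5.310793911209317
screw tri (far-left?), near
(171, 108) (73, 346) (array([0.63225711, 0.16079712, 0.01911737]), [np.float64(0.0007326597933039854), np.float64(0.0007326597933039452)])
(463, 85) (538, 341) (array([ 0.57871162, -0.01695426, -0.04016206]), [np.float64(0.08177225304325468), np.float64(0.08177225304325447)])
(191, 447) (344, 545) (array([0.46267437, 0.1450976 , 0.02087576]), [np.float64(0.0009625799213648194), np.float64(0.0009625799213649251)])
(490, 425) (538, 341) (array([ 0.47594998, -0.0030266 ,  0.01945983]), [np.float64(0.0013115195869915347), np.float64(0.001311519586991558)])
(645, 228) (495, 75) (array([ 0.57113382, -0.07320201,  0.08587669]), [np.float64(0.0002604607725023541), np.float64(0.00026046077250249167)])
(157, 133) (200, 40) (array([0.58604729, 0.12348684, 0.23695738]), [np.float64(0.012082795597871177), np.float64(0.01208279559787115)])
scene screws z18 [[0.6323, 0.1599, 0.018], [0.4755, -0.0047, 0.018], [0.463, 0.1433, 0.018]]
tip top [[0.572, -0.071, 0.094], [0.57, -0.069, 0.099], [0.57, -0.071, 0.094], [0.57, -0.073, 0.095]]
tip sc [[0.566, -0.068, 0.094], [0.567, -0.066, 0.092], [0.566, -0.068, 0.092], [0.565, -0.069, 0.092]]
pivot [[0.567, -0.012, 0.039], [0.565, -0.011, 0.034], [0.565, -0.013, 0.037], [0.565, -0.014, 0.039]]
```

```bash
cat >> h.py <<'E'
from scipy.spatial.transform import Rotation as R
O=np.array([.5547,.079,0]);YAW=5.2
J=R.from_euler('z',YAW,degrees=True).as_matrix()
tj=lambda p:(np.asarray(p)-O)@J
fj=lambda p:np.asarray(p)@J.T+O
RT=J@np.diag([-1,1,-1.])   # aligned tool
def rows(target_j,rz=0.,n=1):
    "row(s) reaching tcp at jig-frame point, tool down, rotated rz deg about tool z from aligned"
    s=bot.read_state();P=np.array(s['ee_pos']);Rt=np.array(s['tcp_rot'])
    d=Rt.T@(fj(target_j)-P);w=R.from_matrix(Rt.T@RT@R.from_euler('z',rz,degrees=True).as_matrix()).as_rotvec()
    return np.r_[d,w].round(4)
def st():
    s=bot.read_state();P=np.array(s['ee_pos']);print('t',round(s['time_s'],2),'tcp_j',tj(P).round(4),'rv',R.from_matrix(RT.T@np.array(s['tcp_rot'])).as_rotvec().round(3),'F_j',(J.T@np.array(s['ft_force'])).round(1),'w',round(s['grip_width'],4),'j',np.round(s['joints'],1))
E
python3 - <<'E'
from h import *
for f in('t1.png','s1.png'):
    d=load(f);q=tj(cloud(d).reshape(-1,3))
    m=(d['range_z'].ravel()>0)&(np.abs(q[:,0])<.06)&(q[:,2]>.09)&(q[:,2]<.3)&(q[:,1]>.03)&(q[:,1]<.17)
    p=q[m];print(f,len(p))
    for a in np.arange(.09,.27,.02):
        s=p[(p[:,2]>=a)&(p[:,2]<a+.02)]
        if len(s):print(round(a,2),len(s),np.percentile(s[:,1],[5,25,50,75,95]).round(4),np.percentile(s[:,0],[2,98]).round(3))
st();print(rows([0,.16,.225]))
E
```

```text
t1.png 974
0.09 8 [0.0761 0.0781 0.0797 0.0803 0.0812] [-0.05  -0.042]
0.11 50 [0.0592 0.0781 0.0817 0.0858 0.0889] [-0.04   0.028]
0.13 5 [0.0801 0.0827 0.083  0.0865 0.0866] [0.024 0.028]
0.19 323 [0.0468 0.0641 0.0704 0.0771 0.0865] [-0.039  0.038]
0.21 418 [0.0465 0.0499 0.0537 0.0614 0.0847] [-0.048  0.047]
0.23 19 [0.0415 0.0434 0.0451 0.05   0.054 ] [-0.024  0.023]
0.25 151 [0.041  0.0435 0.0467 0.0494 0.0518] [-0.023  0.023]
s1.png 3896
0.09 281 [0.0687 0.0746 0.0758 0.0769 0.0802] [-0.052  0.035]
0.11 668 [0.0631 0.0708 0.0742 0.0834 0.0894] [-0.052  0.044]
0.13 343 [0.0601 0.0675 0.0688 0.0699 0.0716] [-0.052  0.047]
0.15 318 [0.0571 0.0641 0.0655 0.0667 0.0678] [-0.052  0.044]
0.17 302 [0.0549 0.0613 0.0624 0.0633 0.0644] [-0.052  0.032]
0.19 900 [0.0571 0.0593 0.0628 0.0791 0.0879] [-0.052  0.045]
0.21 657 [0.0458 0.0516 0.0557 0.057  0.059 ] [-0.052  0.046]
0.23 299 [0.0423 0.0488 0.0519 0.0533 0.0547] [-0.026  0.021]
0.25 128 [0.04   0.0437 0.0474 0.0503 0.0518] [-0.025  0.019]
t 0.1 tcp_j [-0.3251  0.4961  0.2305] rv [0.002 0.001 0.421] F_j [ 0.7 -0.6  0.7] w 0.0852 j [64.2 15.8 86.3  0.  78.  -6.9]
[-0.434  -0.1741  0.0057 -0.0016 -0.0005 -0.4205]
```

```bash
sed -i 's/^O=.*/O=np.array([.5559,.0659,0]);YAW=5.2/' h.py; python3 - <<'E'
from h import *
t=load('t1.png');s=load('s1.png');print(tj(onz(t,348/4+214.6,258/4+194.6,.063)))
for f,d in(('t',t),('s',s)):
    q=tj(cloud(d).reshape(-1,3));m=(np.abs(q[:,0])<.08)&(q[:,1]>-.2)&(q[:,1]<-.09)&(q[:,2]>.035);p=q[m]
    for a in np.arange(.035,.115,.01):
        k=p[(p[:,2]>=a)&(p[:,2]<a+.01)]
        if len(k):print(f,round(a,3),len(k),np.percentile(k[:,0],[2,50,98]).round(4),np.percentile(k[:,1],[2,50,98]).round(4))
print(rows([0,.14,.205]))
E
```

```text
[0.00042195 0.00092151 0.063     ]
t 0.035 3 [-0.0055 -0.0053 -0.0051] [-0.0938 -0.0919 -0.0901]
t 0.045 22 [-0.0044 -0.      0.0055] [-0.1001 -0.0939 -0.0902]
t 0.055 28 [-0.0072  0.0013  0.0127] [-0.1415 -0.1015 -0.0959]
t 0.065 52 [-0.0139  0.0071  0.0147] [-0.1476 -0.1155 -0.1056]
t 0.075 85 [-0.0091  0.002   0.01  ] [-0.1283 -0.1175 -0.1041]
t 0.085 57 [-0.0066 -0.0008  0.0057] [-0.1433 -0.1318 -0.102 ]
t 0.095 44 [-0.0113 -0.0062  0.0039] [-0.1391 -0.1126 -0.1028]
s 0.035 8 [-0.0072 -0.0038  0.0011] [-0.0953 -0.0908 -0.0901]
s 0.045 44 [-0.0076 -0.0031  0.004 ] [-0.1071 -0.097  -0.0907]
s 0.055 43 [-0.0163 -0.0033  0.0034] [-0.1182 -0.1057 -0.0993]
s 0.065 63 [-0.0159 -0.008   0.0098] [-0.1295 -0.1116 -0.104 ]
s 0.075 51 [-0.0099 -0.0014  0.0055] [-0.1333 -0.1185 -0.1042]
s 0.085 53 [-0.0135 -0.005   0.0016] [-0.1403 -0.1317 -0.1016]
s 0.095 21 [-0.0137 -0.0105 -0.0002] [-0.136  -0.1089 -0.1023]
[-0.4475 -0.2043  0.0258 -0.0016 -0.0005 -0.4205]
```

Call:
arm_command([
  [[-0.05,-0.022,0,0,0,-0.1],[-0.105,-0.048,0,0,0,-0.2],[-0.16,-0.073,0.005,0,0,-0.3],[-0.215,-0.098,0.01,0,0,-0.42],[-0.27,-0.123,0.015,0,0,-0.42]],
], gripper=-1)

```text
time_s: 0.72
ee_pos: [0.4028, 0.3387, 0.2159]
tcp_rot: [[-0.996, -0.091, -0.0], [-0.091, 0.996, 0.0], [0.0, 0.0, -1.0]]
ft_force: [1.0, 0.6, -0.4]
grip_width: 0.0002
gripper_force: 0.0
```

```bash
python3 -c "
from h import *
st();print(rows([0,.14,.205]))"
```

```text
t 0.72 tcp_j [-0.1277  0.2855  0.2159] rv [-0.  0. -0.] F_j [ 1.1  0.5 -0.4] w 0.0002 j [ 32.5  12.2  93.5   0.   74.3 -62.7]
[-1.277e-01 -1.456e-01  1.090e-02  1.000e-04 -2.000e-04  3.000e-04]
```

Call:
arm_command([
  [[-0.043,-0.045,0.005,0,0,0],[-0.085,-0.09,0.01,0,0,0],[-0.128,-0.135,0.011,0,0,0],[-0.128,-0.165,0.011,0,0,0],[-0.128,-0.19,0.011,0,0,0]],
])

```text
time_s: 1.35
ee_pos: [0.5467, 0.161, 0.2044]
tcp_rot: [[-0.996, -0.089, -0.002], [-0.089, 0.996, -0.0], [0.002, 0.0, -1.0]]
ft_force: [-0.0, 4.0, 0.8]
grip_width: 0.0001
gripper_force: 0.0
```

```bash
python3 - <<'E'
from h import *
st()
# tip-corner path: contact at r on face; tcp = corner + 14.5mm in y; press-in e
for th in np.arange(1.4,-.01,-.1):
    r=.145;c,s=np.cos(th),np.sin(th)
    y=.088-r*c+.006*s;z=.0695+r*s+.006*c
    print(round(th,2),round(y+.0145*(1 if th>.3 else th/.3),4),round(z-.008*s,4))
E
```

```text
t 1.35 tcp_j [-0.0005  0.0955  0.2044] rv [-0.     0.002  0.002] F_j [0.3 4.  0.8] w 0.0001 j [  9.4  16.4  89.4   0.   74.4 -85.7]
1.4 0.0838 0.2055
1.3 0.0695 0.2031
1.2 0.0556 0.1994
1.1 0.0421 0.1943
1.0 0.0292 0.188
0.9 0.0171 0.1805
0.8 0.0058 0.172
0.7 -0.0045 0.1623
0.6 -0.0138 0.1518
0.5 -0.0219 0.1404
0.4 -0.0287 0.1284
0.3 -0.0343 0.1157
0.2 -0.0433 0.1026
0.1 -0.0508 0.0891
-0.0 -0.057 0.0755
```

Call:
arm_command([
  [[0,-0.026,0.0015,0,0,0],[0,-0.04,0.005,0,0,0],[0,-0.0535,0.01,0,0,0],[0,-0.0665,0.0165,0,0,0],[0,-0.0785,0.024,0,0,0]],
])

```text
time_s: 1.98
ee_pos: [0.5537, 0.0839, 0.1809]
tcp_rot: [[-0.996, -0.091, 0.001], [-0.091, 0.996, 0.0], [-0.001, 0.0, -1.0]]
ft_force: [1.3, 0.4, 2.3]
grip_width: 0.0002
gripper_force: 1.0
```

Call:
arm_command([
  [[0,-0.011,0.0085,0,0,0],[0,-0.0215,0.018,0,0,0],[0,-0.031,0.0285,0,0,0],[0,-0.039,0.04,0,0,0],[0,-0.046,0.052,0,0,0]],
])

```text
time_s: 2.6
ee_pos: [0.5575, 0.0381, 0.1283]
tcp_rot: [[-0.996, -0.09, -0.0], [-0.09, 0.996, 0.0], [0.0, 0.0, -1.0]]
ft_force: [1.2, 1.3, 0.5]
grip_width: -0.0
gripper_force: 0.7
```

```bash
python3 - <<'E'
from h import *
st()
snap('scene','s2.png')
d=load('s2.png');q=tj(cloud(d).reshape(-1,3))
m=(np.abs(np.abs(q[:,0])-.045)<.006)&(q[:,2]>.07)&(q[:,2]<.25)&(q[:,1]>-.1)&(q[:,1]<.09)
p=q[m]
for a in np.arange(-.1,.09,.02):
    s=p[(p[:,1]>=a)&(p[:,1]<a+.02)]
    if len(s):print(round(a,2),len(s),np.percentile(s[:,2],[10,50,90]).round(4))
E
```

```text
t 2.6 tcp_j [-0.0009 -0.0278  0.1283] rv [-0.     0.     0.001] F_j [1.3 1.1 0.5] w -0.0 j [ -3.2  18.8  97.3   0.   63.9 -98.4]
-0.06 46 [0.1263 0.1319 0.134 ]
-0.04 117 [0.1212 0.1266 0.1318]
-0.02 168 [0.113  0.1178 0.1411]
0.0 149 [0.1046 0.1084 0.1123]
0.02 143 [0.0964 0.1001 0.1037]
0.04 163 [0.0879 0.0924 0.1036]
0.06 124 [0.0797 0.0859 0.0893]
0.08 54 [0.0733 0.0777 0.0797]
```

Call:
arm_command([
  [[0,-0.007,0.0125,0,0,0],[0,-0.014,0.0255,0,0,0],[0,-0.02,0.039,0,0,0],[0,-0.026,0.05,0,0,0],[0,-0.027,0.053,0,0,0]],
])

```text
time_s: 3.28
ee_pos: [0.5595, 0.0111, 0.0754]
tcp_rot: [[-0.996, -0.09, -0.002], [-0.09, 0.996, -0.0], [0.002, 0.0, -1.0]]
ft_force: [-3.9, 1.2, 12.6]
grip_width: 0.0003
gripper_force: 6.2
```

Call:
arm_command([
  [[0,0,0.001,0,0,0],[0,0,0.002,0,0,0],[0,0,0.002,0,0,0]],
])

```text
time_s: 3.65
ee_pos: [0.5596, 0.0112, 0.0754]
tcp_rot: [[-0.996, -0.091, -0.0], [-0.091, 0.996, -0.001], [0.001, -0.001, -1.0]]
ft_force: [-3.8, -1.2, 7.6]
grip_width: 0.0003
gripper_force: 3.8
```

```bash
python3 - <<'E'
from h import *
st()
snap('scene','s3.png')
d=load('s3.png');q=tj(cloud(d).reshape(-1,3))
m=(np.abs(np.abs(q[:,0])-.045)<.006)&(q[:,2]>.06)&(q[:,2]<.1)
p=q[m]
for a in np.arange(-.1,.09,.02):
    s=p[(p[:,1]>=a)&(p[:,1]<a+.02)]
    if len(s):print(round(a,2),len(s),np.percentile(s[:,2],[10,50,90]).round(4))
E
```

```text
t 3.65 tcp_j [-0.0013 -0.0548  0.0754] rv [ 0.001  0.001 -0.   ] F_j [-3.9 -0.8  7.6] w 0.0003 j [-5.900e+00  2.200e+01  1.011e+02 -1.000e-01  5.690e+01 -1.011e+02]
-0.08 14 [0.0675 0.0743 0.0762]
-0.06 76 [0.0724 0.075  0.079 ]
-0.04 124 [0.0726 0.0748 0.0814]
-0.02 110 [0.0733 0.0748 0.0764]
0.0 118 [0.0729 0.0746 0.076 ]
0.02 98 [0.0725 0.0748 0.0788]
0.04 131 [0.0735 0.0753 0.0826]
0.06 120 [0.0655 0.0749 0.0793]
0.08 161 [0.0636 0.0755 0.0786]
```

Call:
arm_command([
  [[0,0,-0.055,0,0,0],[-0.001,-0.05,-0.065,0,0,0],[-0.001,-0.11,-0.065,0,0,0],[-0.001,-0.147,-0.04,0,0,0],[-0.001,-0.147,-0.005,0,0,0]],
])

```text
time_s: 4.32
ee_pos: [0.5763, -0.1384, 0.0799]
tcp_rot: [[-0.996, -0.087, 0.005], [-0.087, 0.996, -0.003], [-0.005, -0.003, -1.0]]
ft_force: [-0.7, 0.5, -1.4]
grip_width: -0.0002
gripper_force: 0.0
```

```bash
python3 - <<'E'
from h import *
snap('scene','s4.png')
st()
for th in (.8,.6,.4,.2,0):print(th,rows([0,-.078-.0915*np.sin(th)-.006*np.cos(th)-.0145,.020+.0915*np.cos(th)-.006*np.sin(th)])[:3])
s=load('s4.png')['frame'];c=cv2.resize(s[200:380,220:430],None,fx=3.5,fy=3.3,interpolation=cv2.INTER_CUBIC)
cv2.imwrite('pics/s4c.png',c[:,:,::-1])
E
```

```text
t 4.38 tcp_j [-0.0023 -0.2021  0.0745] rv [-0.002  0.006  0.003] F_j [-3.3  2.2 -3. ] w -0.0001 j [ -20.1   24.3   97.3   -0.    58.8 -115.1]
0.8 [-0.0021  0.0398 -0.0049]
0.6 [-0.002   0.0531 -0.0176]
0.4 [-0.0019  0.0685 -0.0273]
0.2 [-0.0018  0.0857 -0.0338]
0 [-0.0018  0.1037 -0.0368]
```

View pics/s4c.png

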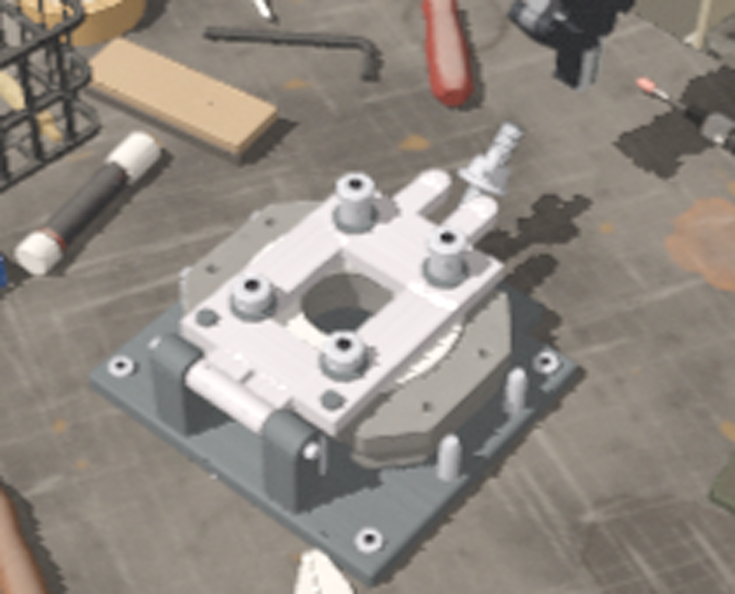

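The picture shows the leaf flat on the casting, the bolt leaning out behind the tines near (490,170), and the gripper out beyond it at (570,50).

Call:
arm_command([
  [[-0.002,0.03,0,0,0,0],[-0.002,0.04,-0.005,0,0,0],[-0.002,0.0465,-0.0115,0,0,0],[-0.002,0.053,-0.0175,0,0,0],[-0.002,0.061,-0.023,0,0,0]],
])

```text
time_s: 5.0
ee_pos: [0.5712, -0.0737, 0.1033]
tcp_rot: [[-0.996, -0.09, 0.001], [-0.09, 0.996, -0.0], [-0.001, -0.001, -1.0]]
ft_force: [-0.8, -0.2, 0.1]
grip_width: -0.0001
gripper_force: 0.0
```

```bash
python3 - <<'E'
from h import *
st()
for th in (.4,.3,.2,.1,0):print(th,rows([0,-.078-.0915*np.sin(th)-.006*np.cos(th)-.0145,.020+.0915*np.cos(th)-.006*np.sin(th)])[:3])
E
```

```text
t 5.0 tcp_j [ 0.0026 -0.1404  0.1033] rv [ 0.001 -0.001  0.001] F_j [-0.8 -0.1  0.1] w -0.0001 j [ -14.3   21.5   97.2   -0.    61.3 -109.4]
0.4 [0.0026 0.0067 0.0013]
0.3 [ 0.0026  0.0151 -0.0024]
0.2 [ 0.0026  0.0238 -0.0052]
0.1 [ 0.0026  0.0328 -0.0072]
0 [ 0.0026  0.0419 -0.0082]
```

```bash
python3 - <<'E'
from h import *
st()
d=snap('scene','s5.png');q=tj(cloud(d).reshape(-1,3))
p=q[(np.abs(q[:,0])<.04)&(q[:,1]>-.2)&(q[:,1]<-.085)&(q[:,2]>.035)&(q[:,2]<.16)]
for a in np.arange(.035,.16,.01):
    k=p[(p[:,2]>=a)&(p[:,2]<a+.01)]
    if len(k):print(round(a,3),len(k),np.percentile(k[:,0],[2,50,98]).round(4),np.percentile(k[:,1],[2,50,98]).round(4))
s=d['frame'];c=cv2.resize(s[200:320,310:430],None,fx=5,fy=5,interpolation=cv2.INTER_CUBIC)
cv2.imwrite('pics/s5c.png',c[:,:,::-1])
E
```

```text
t 5.0 tcp_j [ 0.0026 -0.1404  0.1033] rv [ 0.001 -0.001  0.001] F_j [-0.8 -0.1  0.1] w -0.0001 j [ -14.3   21.5   97.2   -0.    61.3 -109.4]
0.045 4 [0.0012 0.0033 0.0043] [-0.1017 -0.1    -0.0987]
0.055 30 [-0.0257 -0.0021  0.0075] [-0.1192 -0.1068 -0.0856]
0.065 122 [-0.0254 -0.0034  0.0212] [-0.1256 -0.1056 -0.0856]
0.075 90 [-0.0242 -0.0064  0.0199] [-0.1314 -0.1045 -0.0851]
0.085 55 [-0.0127 -0.0041  0.0031] [-0.1415 -0.133  -0.1014]
0.095 23 [-0.0142 -0.0108 -0.0003] [-0.135  -0.1084 -0.1019]
0.105 35 [-0.0095 -0.0058  0.0058] [-0.146  -0.1332 -0.1262]
0.115 51 [-0.0096 -0.0049  0.0071] [-0.1463 -0.1318 -0.1255]
0.125 44 [-0.0097 -0.0052  0.0075] [-0.1437 -0.1295 -0.1251]
0.135 27 [-0.0104 -0.0084  0.0026] [-0.1485 -0.1386 -0.1266]
0.145 76 [-0.0119 -0.0094  0.0087] [-0.165  -0.1331 -0.1074]
0.155 55 [-0.0121 -0.0096  0.0097] [-0.1733 -0.1263 -0.1055]
```

View pics/s5c.png

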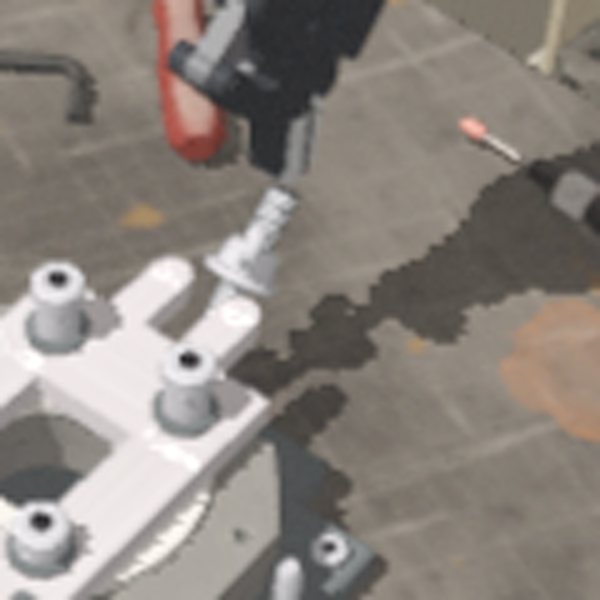

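The crop shows the finger tip just above the still-leaning bolt tip (280,190): it passed over. Back off and come in lower.

Call:
arm_command([
  [[0.0025,0,-0.015,0,0,0],[0.0025,-0.05,-0.01,0,0,0],[0.0025,-0.05,0.015,0,0,0],[0.0025,-0.05,0.0285,0,0,0],[0.0025,-0.05,0.0285,0,0,0]],
])

```text
time_s: 5.68
ee_pos: [0.5719, -0.1234, 0.073]
tcp_rot: [[-0.996, -0.09, -0.002], [-0.09, 0.996, 0.001], [0.002, 0.001, -1.0]]
ft_force: [-0.6, -0.2, 0.1]
grip_width: -0.0001
gripper_force: 0.0
```

Call:
arm_command([
  [[0,0.012,0,0,0,0],[0,0.022,0,0,0,0],[0,0.028,-0.002,0,0,0],[0,0.033,-0.006,0,0,0],[0,0.033,-0.006,0,0,0]],
])

```text
time_s: 6.3
ee_pos: [0.5702, -0.0907, 0.0805]
tcp_rot: [[-0.996, -0.091, 0.001], [-0.091, 0.996, -0.001], [-0.001, -0.001, -1.0]]
ft_force: [0.1, -0.7, 0.4]
grip_width: 0.0002
gripper_force: 0.3
```

```bash
python3 - <<'E'
from h import *
st()
for th in (.7,.6,.5,.4,.3,.2,.1,0):print(th,rows([0,-.078-.0915*np.sin(th)-.006*np.cos(th)-.0145,.017+.0915*np.cos(th)-.006*np.sin(th)])[:3])
d=snap('scene','s6.png');q=tj(cloud(d).reshape(-1,3))
p=q[(np.abs(q[:,0])<.04)&(q[:,1]>-.2)&(q[:,1]<-.085)&(q[:,2]>.035)&(q[:,2]<.16)]
for a in np.arange(.045,.12,.01):
    k=p[(p[:,2]>=a)&(p[:,2]<a+.01)]
    if len(k):print(round(a,3),len(k),np.percentile(k[:,0],[2,50,98]).round(4),np.percentile(k[:,1],[2,50,98]).round(4))
E
```

```text
t 6.3 tcp_j [ 1.000e-04 -1.573e-01  8.050e-02] rv [ 0.001 -0.001 -0.   ] F_j [ 0.  -0.7  0.4] w 0.0002 j [ -15.9   22.9   98.6   -0.    58.4 -111.1]
0.7 [ 0.0001  0.0012 -0.0026]
0.6 [ 0.0001  0.0081 -0.0086]
0.5 [ 0.0001  0.0156 -0.0139]
0.4 [ 0.      0.0236 -0.0185]
0.3 [ 0.      0.032  -0.0222]
0.2 [ 0.      0.0407 -0.025 ]
0.1 [ 0.      0.0496 -0.027 ]
0 [ 0.      0.0588 -0.028 ]
0.045 3 [0.0024 0.0027 0.0037] [-0.1009 -0.0992 -0.0966]
0.055 30 [-0.0257 -0.0015  0.0072] [-0.1193 -0.1062 -0.0875]
0.065 138 [-0.0256 -0.0077  0.0209] [-0.1241 -0.1041 -0.0858]
0.075 82 [-0.0216 -0.0056  0.0197] [-0.1564 -0.1157 -0.0867]
0.085 97 [-0.0134 -0.006   0.003 ] [-0.1609 -0.1381 -0.101 ]
0.095 68 [-0.0141 -0.0081  0.0062] [-0.1619 -0.1442 -0.1037]
0.105 35 [-0.0121 -0.0084  0.001 ] [-0.1639 -0.1507 -0.1431]
0.115 18 [-0.0139 -0.0118 -0.0082] [-0.1649 -0.1568 -0.1427]
```

Call:
arm_command([
  [[0,0.005,-0.003,0,0,0],[0,0.01,-0.007,0,0,0],[0,0.016,-0.012,0,0,0],[0,0.02,-0.0145,0,0,0],[0,0.024,-0.017,0,0,0]],
])

```text
time_s: 6.98
ee_pos: [0.5682, -0.0684, 0.0974]
tcp_rot: [[-0.996, -0.09, 0.001], [-0.09, 0.996, -0.003], [-0.001, -0.003, -1.0]]
ft_force: [-0.3, -4.7, 2.2]
grip_width: -0.0001
gripper_force: 2.7
```

```bash
python3 - <<'E'
from h import *
st()
for th in (.4,.3,.2,.1,0):print(th,rows([0,-.078-.0915*np.sin(th)-.006*np.cos(th)-.0145,.017+.0915*np.cos(th)-.006*np.sin(th)])[:3])
d=snap('scene','s6.png');q=tj(cloud(d).reshape(-1,3))
p=q[(np.abs(q[:,0])<.04)&(q[:,1]>-.2)&(q[:,1]<-.085)&(q[:,2]>.035)&(q[:,2]<.16)]
for a in np.arange(.045,.13,.01):
    k=p[(p[:,2]>=a)&(p[:,2]<a+.01)]
    if len(k):print(round(a,3),len(k),np.percentile(k[:,0],[2,50,98]).round(4),np.percentile(k[:,1],[2,50,98]).round(4))
E
```

```text
t 6.97 tcp_j [ 1.000e-04 -1.348e-01  9.740e-02] rv [ 0.003 -0.001  0.   ] F_j [-0.8 -4.7  2.2] w -0.0001 j [-1.370e+01  2.150e+01  9.810e+01 -1.000e-01  6.030e+01 -1.089e+02]
0.4 [ 0.0001  0.0012 -0.0015]
0.3 [ 0.0001  0.0096 -0.0052]
0.2 [ 0.0001  0.0183 -0.0081]
0.1 [ 0.0001  0.0272 -0.0101]
0 [ 0.0001  0.0363 -0.0112]
0.045 1 [0.0021 0.0021 0.0021] [-0.0863 -0.0863 -0.0863]
0.055 16 [-0.0253 -0.0001  0.0061] [-0.0923 -0.0894 -0.0855]
0.065 93 [-0.0254 -0.002   0.0216] [-0.1066 -0.0917 -0.0854]
0.075 97 [-0.0241 -0.0085  0.0154] [-0.1102 -0.0943 -0.0854]
0.085 44 [-0.0115 -0.0058  0.0052] [-0.1145 -0.1048 -0.0954]
0.095 60 [-0.0135 -0.0063  0.0034] [-0.1386 -0.111  -0.0857]
0.105 81 [-0.0123 -0.0065  0.0043] [-0.1402 -0.1213 -0.089 ]
0.115 53 [-0.0119 -0.0071  0.0054] [-0.1381 -0.1233 -0.1199]
0.125 26 [-0.0123 -0.0109 -0.0013] [-0.1409 -0.1287 -0.1207]
```

Bolt is moving (5 N). Continue to upright.

Call:
arm_command([
  [[0,0.006,-0.003,0,0,0],[0,0.012,-0.006,0,0,0],[0,0.018,-0.008,0,0,0],[0,0.024,-0.01,0,0,0],[0,0.03,-0.0115,0,0,0]],
])

```text
time_s: 7.65
ee_pos: [0.5652, -0.0366, 0.1084]
tcp_rot: [[-0.996, -0.09, 0.001], [-0.09, 0.996, 0.0], [-0.001, 0.0, -1.0]]
ft_force: [1.2, -3.3, 1.3]
grip_width: -0.0004
gripper_force: 2.0
```

Call:
arm_command([
  [[0,0.003,0,0,0,0],[0,0.006,0,0,0,0],[0,0.008,0,0,0,0],[0,0.008,0,0,0,0]],
])

```text
time_s: 8.15
ee_pos: [0.5646, -0.0289, 0.1088]
tcp_rot: [[-0.996, -0.09, 0.001], [-0.09, 0.996, 0.0], [-0.001, 0.0, -1.0]]
ft_force: [0.3, -3.2, 6.4]
grip_width: 0.0002
gripper_force: 2.7
```

```bash
python3 - <<'E'
from h import *
st()
E
```

```text
t 8.15 tcp_j [ 0.     -0.0952  0.1088] rv [-0.    -0.001  0.001] F_j [ 0.  -3.2  6.4] w 0.0002 j [ -10.    20.4   98.1    0.    61.5 -105.2]
```

Call:
arm_command([
  [[0,0.001,-0.001,0,0,0],[0,0.003,-0.001,0,0,0],[0,0.004,-0.001,0,0,0],[0,0.004,-0.001,0,0,0]],
])

```text
time_s: 8.65
ee_pos: [0.5645, -0.0281, 0.1093]
tcp_rot: [[-0.996, -0.091, 0.001], [-0.091, 0.996, -0.006], [-0.001, -0.006, -1.0]]
ft_force: [0.3, -10.9, 2.1]
grip_width: -0.0002
gripper_force: 5.6
```

```bash
python3 - <<'E'
from h import *
st()
d=snap('scene','s7.png')
s=d['frame'];c=cv2.resize(s[200:320,300:420],None,fx=5,fy=5,interpolation=cv2.INTER_CUBIC)
cv2.imwrite('pics/s7c.png',c[:,:,::-1])
print(proj(d,fj(np.array([[0,-.078,.1175],[0,-.078,.0755],[-.03,-.0405,.1035],[.03,-.0405,.1035],[0,-.046,.094],[0,-.11,.094]])))*5-np.array([1500,1000]))
E
```

```text
t 8.65 tcp_j [ 0.     -0.0944  0.1093] rv [ 0.006 -0.001 -0.001] F_j [ -0.6 -10.9   2.1] w -0.0002 j [  -9.7   20.3   98.1   -0.3   61.5 -104.8]
[[235.2613137  230.58464242]
 [229.349608   308.47106183]
 [235.75049966 356.21115587]
 [104.77855128 275.22328407]
 [177.87651005 324.05764339]
 [283.89329743 227.43208817]]
```

View pics/s7c.png

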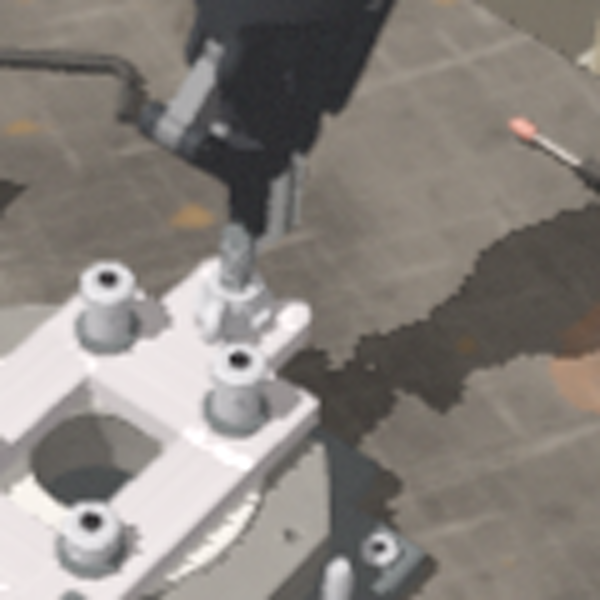

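Bolt tip appears at (235,228) where an upright bolt projects (235,230), against the stop at 11 N. Back off and find the wings.

Call:
arm_command([
  [[0,-0.02,-0.003,0,0,0],[0,-0.05,-0.03,0,0,0],[0,-0.1,-0.06,0,0,0],[0,-0.14,-0.06,0,0,0]],
])

```text
time_s: 9.2
ee_pos: [0.5777, -0.1658, 0.1714]
tcp_rot: [[-0.996, -0.09, 0.004], [-0.09, 0.996, 0.001], [-0.004, 0.001, -1.0]]
ft_force: [0.9, 0.4, 0.1]
grip_width: 0.0002
gripper_force: 0.0
```

```bash
cat >> h.py <<'E'
def wing(names=('scene','top')):
    for n in names:
        d=snap(n,n+'_w.png');q=tj(cloud(d).reshape(-1,3))-[0,-.078,0]
        ok=(d['range_z'].ravel()>0);r=np.hypot(q[:,0],q[:,1])
        b=q[ok&(r<.009)&(q[:,2]>.108)&(q[:,2]<.125)];print(n,'bolt tip c',b.mean(0).round(4) if len(b) else None,len(b))
        for z0,z1 in((.086,.0945),(.0945,.108)):
            p=q[ok&(r>.014)&(r<.035)&(q[:,2]>z0)&(q[:,2]<z1)]
            a=np.degrees(np.arctan2(p[:,1],p[:,0]));hh=np.histogram(a,bins=np.arange(-180,181,15))
            print(z0,len(p),{int(k):int(v) for k,v in zip(hh[1],hh[0]) if v})
E
python3 - <<'E'
from h import *
st();wing()
a=load('top_w.png');b=load('scene_w.png')
c=[]
for d in(a,b):
    u,v=proj(d,fj([[0,-.078,.095]]))[0].astype(int);c.append(cv2.resize(d['frame'][v-33:v+33,u-33:u+33],(396,396),interpolation=cv2.INTER_CUBIC))
cv2.imwrite('pics/w1.png',np.hstack(c)[:,:,::-1])
E
```

```text
t 9.2 tcp_j [ 0.0008 -0.2327  0.1714] rv [-0.001 -0.004  0.001] F_j [1.  0.4 0.1] w 0.0002 j [ -22.7   20.1   88.6    0.2   71.1 -117.9]
scene bolt tip c [-0.0029  0.0019  0.1152] 43
0.086 18 {-105: 1, -90: 6, 105: 7, 120: 4}
0.0945 47 {-90: 13, -75: 4, 105: 27, 120: 3}
top bolt tip c [0.     0.0017 0.119 ] 38
0.086 5 {-90: 1, -15: 1, 90: 1, 105: 2}
0.0945 65 {-90: 5, -75: 24, -60: 1, 90: 11, 105: 24}
```

View pics/w1.png

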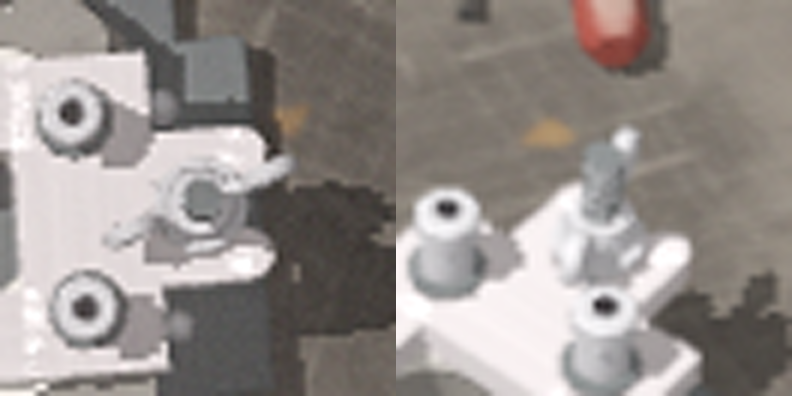

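The top view crop shows wing ends at (285,165) and (118,235), i.e. a wing line about 107° in the jig frame (nut ≈ 1.27); the bolt is at (203,198), clear of both bushes. I'll straddle the hub with half-open fingers and turn the nut by both wings at once.

Call:
arm_command([
  [[0,0.03,0,0,0,0.18],[0,0.06,0,0,0,0.36],[0,0.09,0,0,0,0.54],[0,0.12,0,0,0,0.72],[0.001,0.156,0.01,0,0,0.9]],
], gripper=-0.2)

```text
time_s: 9.93
ee_pos: [0.5608, -0.0072, 0.159]
tcp_rot: [[-0.685, 0.729, -0.001], [0.729, 0.685, 0.003], [0.003, 0.001, -1.0]]
ft_force: [-0.1, -0.1, 0.5]
grip_width: 0.0343
gripper_force: 0.0
```

Call:
arm_command([
  [[0,0,0,0,0,0.18],[0,0,0,0,0,0.36],[0,0,0,0,0,0.54],[0,0,0,0,0,0.72],[0,0,0,0,0,0.9]],
])

```text
time_s: 10.55
ee_pos: [0.5601, -0.0078, 0.1583]
tcp_rot: [[0.144, 0.99, -0.003], [0.99, -0.144, 0.003], [0.003, -0.004, -1.0]]
ft_force: [-0.9, -0.7, 0.4]
grip_width: 0.0342
gripper_force: 0.0
```

```bash
python3 - <<'E'
from h import *
st();print(rows([-.0005,-.0765,.084],108), rows([-.0005,-.0765,.13],108))
E
```

```text
t 10.55 tcp_j [-0.0025 -0.0737  0.1583] rv [0.    0.005 1.806] F_j [-1.  -0.6  0.4] w 0.0342 j [-8.  17.5 94.6  0.2 68.1  0.2]
[-0.0024  0.0029  0.0743 -0.0038 -0.0024  0.0785] [-0.0023  0.0027  0.0283 -0.0038 -0.0024  0.0785]
```

Call:
arm_command([
  [[-0.0024,0.0027,0.01,-0.003,-0.002,0.08],[-0.0024,0.0028,0.028,-0.003,-0.002,0.08],[-0.0024,0.0028,0.045,-0.003,-0.002,0.08],[-0.0024,0.0029,0.06,-0.003,-0.002,0.08],[-0.0024,0.0029,0.06,-0.003,-0.002,0.08]],
])

```text
time_s: 11.18
ee_pos: [0.5625, -0.0113, 0.0976]
tcp_rot: [[0.217, 0.976, -0.002], [0.976, -0.217, -0.001], [-0.001, -0.001, -1.0]]
ft_force: [-0.4, -1.5, 0.6]
grip_width: 0.0338
gripper_force: 0.0
```

```bash
python3 - <<'E'
from h import *
st();print(rows([-.0005,-.0765,.084],108))
E
```

```text
t 11.18 tcp_j [-0.0005 -0.0775  0.0976] rv [0.002 0.    1.881] F_j [-0.5 -1.4  0.6] w 0.0338 j [-8.2 20.9 99.1 -0.1 60.1  4.4]
[ 0.001  -0.0003  0.0136 -0.0013  0.0012  0.0043]
```

Call:
arm_command([
  [[0.0005,0,0.0135,0,0,0],[0.0005,0,0.0135,0,0,0.12],[0.0005,0,0.0135,0,0,0.25],[0.0005,0,0.0135,0,0,0.38],[0.0005,0,0.0135,0,0,0.5]],
])

```text
time_s: 11.8
ee_pos: [0.563, -0.0118, 0.0852]
tcp_rot: [[0.661, 0.75, 0.0], [0.75, -0.661, -0.003], [-0.002, 0.002, -1.0]]
ft_force: [-1.8, -1.1, -1.6]
grip_width: 0.0343
gripper_force: 0.9
```

```bash
python3 - <<'E'
from h import *
st();print(bot.read_state()['torque'])
wing(('scene',))
E
```

```text
t 11.8 tcp_j [ 0.     -0.0781  0.0852] rv [ 1.000e-03 -3.000e-03  2.384e+00] F_j [-1.9 -0.9 -1.6] w 0.0343 j [ -8.2  21.6 100.   -0.2  58.3  33.3]
[-0.22924267  0.27565768  0.01950851]
scene bolt tip c None 0
0.086 33 {-30: 3, -15: 2, 90: 11, 105: 8, 120: 3, 135: 3, 150: 3}
0.0945 100 {-30: 8, -15: 2, 75: 1, 90: 30, 105: 14, 120: 18, 135: 17, 150: 10}
```

Call:
arm_command([
  [[0,0,0,0,0,0.17],[0,0,0,0,0,0.34],[0,0,0,0,0,0.51],[0,0,0,0,0,0.68],[0,0,0,0,0,0.85]],
])

```text
time_s: 12.48
ee_pos: [0.5628, -0.0113, 0.0852]
tcp_rot: [[1.0, -0.002, -0.0], [-0.002, -1.0, -0.002], [-0.0, 0.002, -1.0]]
ft_force: [-1.4, 0.2, -0.4]
grip_width: 0.0342
gripper_force: 0.9
```

```bash
python3 - <<'E'
from h import *
st();print(bot.read_state()['torque'])
wing(('scene','top'))
E
```

```text
t 12.47 tcp_j [-0.0001 -0.0775  0.0852] rv [-0.000e+00  3.000e-03 -3.049e+00] F_j [-1.3  0.3 -0.4] w 0.0342 j [ -8.2  21.6 100.   -0.1  58.3  82. ]
[-0.02420429  0.36197401  0.0218349 ]
scene bolt tip c [-0.0041  0.0019  0.1147] 37
0.086 66 {-165: 2, -150: 26, -135: 1, -120: 4, -105: 7, -90: 4, 45: 6, 75: 2, 90: 6, 105: 7, 135: 1}
0.0945 144 {-165: 2, -150: 33, -135: 18, -120: 11, -105: 9, -90: 8, -75: 2, 45: 3, 60: 1, 75: 16, 90: 23, 105: 18}
top bolt tip c None 0
0.086 0 {}
0.0945 0 {}
```

Call:
arm_command([
  [[0,0,0,0,0,0.17],[0,0,0,0,0,0.34],[0,0,0,0,0,0.51],[0,0,0,0,0,0.68],[0,0,0,0,0,0.85]],
])

```text
time_s: 13.2
ee_pos: [0.564, -0.0118, 0.0855]
tcp_rot: [[0.661, -0.751, 0.002], [-0.751, -0.661, -0.003], [0.004, 0.0, -1.0]]
ft_force: [-1.2, -0.9, -2.1]
grip_width: 0.034
gripper_force: 1.1
```

Call:
arm_command([
  [[0,0,0,0,0,0.15],[0,0,0,0,0,0.3],[0,0,0,0,0,0.2],[0,0,-0.03,0,0,0.2],[0,0,-0.05,0,0,0.1]],
])

```text
time_s: 13.82
ee_pos: [0.5652, -0.0115, 0.137]
tcp_rot: [[0.589, -0.808, 0.005], [-0.808, -0.589, -0.002], [0.005, -0.003, -1.0]]
ft_force: [1.1, -0.1, 0.0]
grip_width: 0.0338
gripper_force: 0.0
```

```bash
python3 - <<'E'
from h import *
st();print(bot.read_state()['torque'])
wing(('scene','top'))
E
```

```text
t 13.82 tcp_j [ 0.0022 -0.0779  0.137 ] rv [ 0.007  0.    -2.11 ] F_j [ 1.1 -0.2  0. ] w 0.0338 j [-8.200e+00  1.870e+01  9.610e+01 -1.000e-01  6.490e+01  1.358e+02]
[ 0.01400466 -0.02884491  0.0197361 ]
scene bolt tip c [-0.0029  0.0022  0.1151] 45
0.086 27 {-30: 8, -15: 2, 135: 1, 150: 16}
0.0945 61 {-45: 2, -30: 22, -15: 3, 135: 2, 150: 31, 165: 1}
top bolt tip c None 0
0.086 0 {}
0.0945 4 {150: 4}
```

Call:
arm_command([
  [[0,0,0,0,0,-0.18],[0,0,0,0,0,-0.36],[0,0,0,0,0,-0.54],[0,0,0,0,0,-0.72],[0,0,0,0,0,-0.9]],
])

```text
time_s: 14.55
ee_pos: [0.5639, -0.0114, 0.1348]
tcp_rot: [[0.999, -0.041, 0.002], [-0.041, -0.999, -0.002], [0.002, 0.002, -1.0]]
ft_force: [-0.4, -0.1, 0.7]
grip_width: 0.0342
gripper_force: 0.0
```

Call:
arm_command([
  [[0,0,0,0,0,-0.18],[0,0,0,0,0,-0.36],[0,0,0,0,0,-0.54],[0,0,0,0,0,-0.72],[0,0,0,0,0,-0.9]],
])

```text
time_s: 15.18
ee_pos: [0.5639, -0.0114, 0.1348]
tcp_rot: [[0.654, 0.757, 0.002], [0.757, -0.654, -0.002], [-0.0, 0.003, -1.0]]
ft_force: [-0.5, 0.1, -0.2]
grip_width: 0.0341
gripper_force: 0.0
```

Call:
arm_command([
  [[0,0,0,0,0,-0.18],[0,0,0,0,0,-0.36],[0,0,0,0,0,-0.54],[0,0,0,0,0,-0.72],[0,0,0,0,0,-0.9]],
])

```text
time_s: 15.8
ee_pos: [0.5639, -0.0114, 0.1348]
tcp_rot: [[-0.187, 0.982, 0.002], [0.982, 0.187, -0.002], [-0.002, 0.002, -1.0]]
ft_force: [0.1, 0.1, -0.6]
grip_width: 0.034
gripper_force: 0.0
```

```bash
python3 - <<'E'
from h import *
st();print(rows([-.0,-.077,.1],57));wing()
E
```

```text
t 15.8 tcp_j [ 0.001  -0.0777  0.1348] rv [ 1.000e-03 -3.000e-03  1.474e+00] F_j [ 0.1  0.1 -0.6] w 0.034 j [ -8.2  18.8  96.3  -0.1  64.7 -18.9]
[ 0.0009 -0.0009  0.0348  0.001   0.0028 -0.479 ]
scene bolt tip c [-0.0028  0.0019  0.1152] 43
0.086 30 {-30: 10, -15: 3, 135: 3, 150: 14}
0.0945 65 {-45: 1, -30: 25, -15: 4, 135: 2, 150: 32, 165: 1}
top bolt tip c None 0
0.086 0 {}
0.0945 0 {}
```

Call:
arm_command([
  [[0.001,-0.001,0,0,0,-0.17],[0.001,-0.001,0,0,0,-0.34],[0.001,-0.001,0,0,0,-0.48],[0.001,-0.001,0.02,0,0,-0.48],[0.001,-0.001,0.035,0,0,-0.48]],
])

```text
time_s: 16.52
ee_pos: [0.5627, -0.0107, 0.0996]
tcp_rot: [[-0.612, 0.791, 0.002], [0.791, 0.612, -0.002], [-0.003, 0.0, -1.0]]
ft_force: [-0.0, 0.4, -0.2]
grip_width: 0.0346
gripper_force: 0.0
```

Call:
arm_command([
  [[0,0,0,0,0,0],[0,0,0.016,0,0,0],[0,0,0.016,0,0,0.15],[0,0,0.016,0,0,0.3],[0,0,0.016,0,0,0.45]],
])

```text
time_s: 17.15
ee_pos: [0.5625, -0.0115, 0.084]
tcp_rot: [[-0.205, 0.979, 0.001], [0.979, 0.205, -0.004], [-0.004, 0.001, -1.0]]
ft_force: [-1.2, -1.5, -1.9]
grip_width: 0.0337
gripper_force: 1.0
```

```bash
python3 - <<'E'
from h import *
st();print(bot.read_state()['torque']);wing(('scene',))
E
```

```text
t 17.15 tcp_j [-0.0004 -0.0777  0.084 ] rv [ 0.002 -0.004  1.455] F_j [-1.3 -1.4 -1.9] w 0.0337 j [ -8.1  21.6 100.3  -0.2  58.  -19.8]
[-0.26298795  0.04439812  0.01084078]
scene bolt tip c [-0.0027  0.002   0.1147] 46
0.086 58 {-45: 1, -30: 7, -15: 3, 0: 5, 15: 5, 30: 12, 135: 14, 150: 4, 165: 7}
0.0945 152 {-180: 7, -165: 2, -45: 13, -30: 10, -15: 5, 0: 4, 15: 19, 30: 20, 135: 29, 150: 18, 165: 25}
```

Call:
arm_command([
  [[0,0,0,0,0,0.17],[0,0,0,0,0,0.34],[0,0,0,0,0,0.51],[0,0,0,0,0,0.68],[0,0,0,0,0,0.85]],
])

```text
time_s: 17.82
ee_pos: [0.5622, -0.0113, 0.0842]
tcp_rot: [[0.599, 0.801, 0.001], [0.801, -0.599, -0.003], [-0.002, 0.003, -1.0]]
ft_force: [-1.6, -1.4, -0.6]
grip_width: 0.034
gripper_force: 0.9
```

Call:
arm_command([
  [[0,0,0,0,0,0.17],[0,0,0,0,0,0.34],[0,0,0,0,0,0.51],[0,0,0,0,0,0.68],[0,0,0,0,0,0.85]],
])

```text
time_s: 18.45
ee_pos: [0.5628, -0.011, 0.0842]
tcp_rot: [[0.997, 0.078, 0.002], [0.078, -0.997, -0.003], [0.002, 0.003, -1.0]]
ft_force: [-0.1, -1.1, -1.2]
grip_width: 0.0338
gripper_force: 1.0
```

Call:
arm_command([
  [[0,0,0,0,0,0.16],[0,0,0,0,0,0.32],[0,0,0,0,0,0.48],[0,0,0,0,0,0.64],[0,0,0,0,0,0.8]],
])

```text
time_s: 19.08
ee_pos: [0.5633, -0.0115, 0.0843]
tcp_rot: [[0.751, -0.66, 0.003], [-0.66, -0.751, -0.004], [0.005, 0.001, -1.0]]
ft_force: [0.2, -2.6, -1.7]
grip_width: 0.0343
gripper_force: 1.1
```

```bash
python3 - <<'E'
from h import *
st();print(bot.read_state()['torque']);wing(('scene',))
E
```

```text
t 19.07 tcp_j [ 0.0003 -0.0777  0.0843] rv [ 0.005  0.003 -2.33 ] F_j [ 0.  -2.6 -1.7] w 0.0343 j [ -8.1  21.6 100.2  -0.2  58.  123.3]
[-0.39060879 -0.11483086 -0.01556898]
scene bolt tip c [-0.0029  0.0018  0.115 ] 43
0.086 54 {-180: 3, -165: 3, -135: 1, -120: 4, 0: 3, 45: 4, 60: 10, 75: 2, 165: 24}
0.0945 124 {-180: 22, -165: 21, -150: 8, -135: 2, -120: 1, -15: 4, 0: 2, 15: 2, 30: 1, 45: 17, 60: 18, 75: 4, 165: 22}
```

Call:
arm_command([
  [[0,0,0,0,0,0.1],[0,0,0,0,0,0.2],[0,0,0,0,0,0.3],[0,0,0,0,0,0.38],[0,0,0,0,0,0.44]],
])

```text
time_s: 19.75
ee_pos: [0.5632, -0.012, 0.0845]
tcp_rot: [[0.405, -0.914, 0.003], [-0.914, -0.405, -0.005], [0.006, -0.001, -1.0]]
ft_force: [-0.4, -4.5, -1.8]
grip_width: 0.0342
gripper_force: 17.9
```

```bash
python3 - <<'E'
from h import *
st();print(bot.read_state()['torque']);wing(('scene',))
E
```

```text
t 19.75 tcp_j [ 0.0003 -0.0783  0.0845] rv [ 0.006  0.003 -1.897] F_j [-0.8 -4.4 -1.8] w 0.0342 j [ -8.1  21.6 100.2  -0.3  58.  148.2]
[-0.55276247 -0.10603252  0.78945864]
scene bolt tip c [-0.0031  0.0022  0.1154] 42
0.086 59 {-180: 3, -165: 1, -30: 1, -15: 8, 0: 2, 15: 2, 30: 11, 45: 6, 150: 24, 165: 1}
0.0945 131 {-180: 21, -165: 4, -30: 9, -15: 10, 0: 2, 15: 3, 30: 20, 45: 17, 150: 27, 165: 18}
```

Torque rose to 0.8 N·m: the nut is at its stop. Release and lift.

Call:
arm_command([
  [[0,0,0,0,0,-0.15],[0,0,0,0,0,-0.3],[0,0,-0.02,0,0,-0.3],[0,0,-0.06,0,0,-0.3],[0,0,-0.11,0,0,-0.3]],
])

```text
time_s: 20.42
ee_pos: [0.562, -0.0099, 0.1949]
tcp_rot: [[0.656, -0.754, 0.0], [-0.754, -0.656, -0.001], [0.001, 0.0, -1.0]]
ft_force: [0.4, 0.1, -0.6]
grip_width: 0.0339
gripper_force: 0.0
```

Call:
arm_command([
  [[0.03,0.03,0,0,0,0],[0.06,0.06,0,0,0,0],[0.06,0.06,0,0,0,0]],
])

```text
time_s: 20.8
ee_pos: [0.5567, -0.0973, 0.195]
tcp_rot: [[0.653, -0.757, 0.003], [-0.757, -0.653, -0.003], [0.004, -0.001, -1.0]]
ft_force: [0.5, 0.9, -0.3]
grip_width: 0.0342
gripper_force: 0.0
```

```bash
python3 - <<'E'
from h import *
st();wing()
d=load('scene_w.png');q=tj(cloud(d).reshape(-1,3));p=q[(np.abs(np.abs(q[:,0])-.045)<.006)&(q[:,2]>.06)&(q[:,2]<.1)]
for a in np.arange(-.08,.09,.04):
    s=p[(p[:,1]>=a)&(p[:,1]<a+.04)];print(round(a,2),np.median(s[:,2]).round(4))
c=[]
for n in('scene_w.png','top_w.png'):
    d=load(n);u,v=proj(d,fj([[0,-.078,.095]]))[0].astype(int);c.append(cv2.resize(d['frame'][v-33:v+33,u-33:u+33],(396,396),interpolation=cv2.INTER_CUBIC))
cv2.imwrite('pics/w2.png',np.hstack(c)[:,:,::-1])
E
```

```text
t 20.8 tcp_j [-0.014  -0.1626  0.195 ] rv [ 5.000e-03  1.000e-03 -2.192e+00] F_j [ 0.5  0.9 -0.3] w 0.0342 j [-1.690e+01  1.610e+01  9.110e+01 -1.000e-01  7.260e+01  1.223e+02]
scene bolt tip c [-0.0029  0.0019  0.115 ] 44
0.086 32 {-30: 1, -15: 11, 150: 20}
0.0945 57 {-30: 11, -15: 15, 150: 25, 165: 6}
top bolt tip c [-0.      0.0018  0.1189] 37
0.086 2 {-30: 1, 135: 1}
0.0945 62 {-30: 15, -15: 16, 135: 1, 150: 29, 165: 1}
-0.08 0.075
-0.04 0.0749
0.0 0.0748
0.04 0.0753
0.08 0.0752
```

View pics/w2.png

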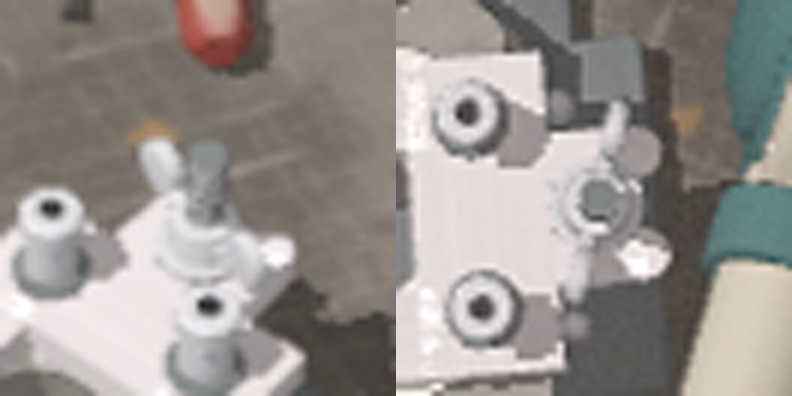

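The picture shows the bolt upright and the wings at about -17° (6.6 rad predicts -18°), with the leaf flat. Handing in.

```bash
python3 -c "
from rig import bot
print(bot.hand_in())"
```

```text
the job is handed in; nothing more can be done
None
```

The job is handed in, and the hand-in returned no verdict: by the last camera measurements the leaf is flat on the casting, the bolt is upright in its slot, and the wing nut is screwed down to its stop, with about 21 s of the 67 s used.

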